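# Hold the glue press on a freshly glued lid

## Robot

A 7-joint arm with a two-finger parallel gripper is mounted at the origin on the work surface. World frame = base frame: x ahead of the robot, y to its left, z up, the work surface at z = 0. Lengths are in m, angles in degrees, forces in N, time in s.
With the tool pointing down it reaches from about 0.425 to 0.875 m from the base axis. Payload 4.7 kg.
Tool frame: the origin (TCP) lies midway between the tips of the shut fingers; the grasp point (between the pads) lies 19 mm behind it; z points along the fingers, y is the line along which they close (so a half turn about z gives the same grasp; the last joint's range is limited). The gripper opens to 87 mm and grips with 3 to 60 N. Pads are 19 mm wide; open, the fingers measure 117 mm over their backs; the gripper's body (75 mm by 190 mm) begins 51 mm behind the grasp point.
Start: joints at [-68.864, 18.392, -4.016, 83.108, 1.295, 78.541, -3.26], TCP at [0.226, 0.61, 0.223] pointing down, gripper open.
Joint ranges: [-163.93, 163.93], [-17.29, 119.83], [-79.2, 71.16], [3.27, 140.29], [-89.18, 269.18], [5.43, 117.66], [-154.24, 154.24]. Speed limits (degrees/s): [147.25, 147.25, 180, 180, 180, 180, 180].

## Interface

Orientations are given as [roll, pitch, yaw] about the fixed x, y, z axes, in that order (R = Rz(yaw) Ry(pitch) Rx(roll)).
In Python, from cell import env gives the robot as it stands.
- The arm moves only by the tool step_arm, never from a script. Its argument "moves" is a list of rows, each an object with "dp": the shift along the tool's x, y, z in mm, a list of three; "dr": the turn, a rotation vector about the tool's x, y, z in rad, a list of three; "fingers": the closure, from 0 (fully open) to 1 (shut). In form: [{"dp": [dx, dy, dz], "dr": [ax, ay, az], "fingers": fingers}, ...]. A call has exactly 5 rows; each row shifts and turns the commanded pose from where the row before left it, along the tool's axes as they then stand; what a row does not reach is not made up. A row lasts 1/8 s, in which the tool goes at most 62.5 mm and 10.7 degrees, less where a joint would pass 70% of its speed; a pose out of reach is approached as far as the arm can. A call with a gripper value outside its range is refused whole. The fingers move at their own pace and stop on an object; "squeeze" is the grip in N (left out, the last holds). Time passes only in rows, so rows that do not move let the fingers close, or fill a call up. It gives the time, the measured TCP pose, the force, the opening and the grip force at its end, in the units of the state.
- env.get_obs(): the state, without advancing time (a new reading comes with each control period).
- env.read_camera(name): name is "side" or "top"; returns the picture (420x560x3 uint8, red, green, blue); there is no depth.
- env.camera_model(name): a dict with "fx", "fy", "cx", "cy" (pixels), "R" (3x3) and "t" (3): a world point X has camera coordinates R X + t. Camera axes: x right, y down, z forward; pixel columns grow to the right and rows downward; lengths in m; the calibration is good to about 2 mm. A picture is of the moment at which its call begins. camera_model takes no time and is no camera call.
- env.sign_off(): hands the job in; it is judged then, once.
The state is a dict: "time_s": time; "qpos": joint angles; "joint_velocities": joint speeds; "effort": joint torques, N m; "tool_pos": TCP position; "tool_rot": TCP orientation; "force": force on the tool from outside, world axes, zero at the start; "wrist_torque": the same for the moment, N m; "grip_width": finger opening in m; "grasp_force": force on a finger pad.
Only numpy, scipy, OpenCV 4.12 (cv2) and the standard library are available. Lean on these libraries where they do the work, as an engineer would, in place of code of your own. Each camera call takes 0.05 s, during which the arm holds its last target. There are 200 camera calls.

## Task

One of the two wooden lids in the nests of the glue press has just had its round handle glued on. Swing the stiff press arm, with its knob still up, until the foot stands centred over that handle, then push the knob down 20 mm (the ring on its stem just meets the top of the guide) and hold it there steadily for at least three seconds; finish the program while still holding it down. Never push the knob down anywhere else or to its stop, and leave the lids in their nests and the bare lid, bottles and tray undisturbed.

Things in the scene. Friction and masses are not known exactly. Their poses are not given: they have to be found in the camera images.
- press: Fixed base of the swing-arm glue press: a dark steel disc 92 mm across and 12 mm thick with an upright steel column 34 mm across, 130 mm high. Origin on the table on the column's axis (the arm's vertical swing axis), z up.
- swing_arm (a joint): Angle of the grey press arm about the column, rad, counter-clockwise from above, -1.4 to 1.4; at 0 it points along -x of press. The arm is 30 mm wide, 87 to 113 mm high; at 175 mm from the column axis it carries the plunger's upright guide, 38 mm across, from 75 to 125 mm high. Stiff: about 3 N sideways at the knob moves it, and it stays where left.
- plunger (a joint): How far the knob is pressed down, m: 0 fully up (spring return), 0.020 the asked hold, 0.032 its stop. The push is about 3.5 N at first and grows 0.2 N per mm; at 0.012 the foot meets the glued handle, and the push steps up about 2 N and then grows 0.8 N per mm, to some 14 N at 0.020.
- knob_top (a point): Centre of the knob's flat top, 190 mm above the table when up. Black upright cylinder, 40 mm across, 30 mm high, edges slightly rounded, on a steel stem 14 mm across. It can be pinched from above from any side, or pushed on top. The stem has a dark ring 21 mm across, its underside 20 mm above the guide's top when the knob is up.
- foot: Round pressing foot 29 mm across with rubber face, sprung, at the lower end of the plunger under the knob, on the same axis. Origin at the centre of its underside, 48 mm above the table when up; it goes down with the knob until it stands on something, then its own spring gives.
- glued_lid: Pale wooden round lid 60 mm across, 8 mm thick, with a round handle, 40 mm across and 16 mm high, glued on its middle. Loose, 50 g. Origin at the centre of its underside, z up. It lies in one of the two nests (which one changes), its handle's top 36 mm above the table.
- nest_a: One of two alike fixed round grey nests, 76 mm across, 18 mm high, floor 12 mm above the table, each at the end of a flat bar from the press base, one either side of the arm's start. This body's origin is on the column axis on the table; the nest centre is at 175 mm along its -x axis. The other nest is across the press.
- bare_lid: The other lid, same disc without handle, in the other nest (bystander). Origin at the centre of its underside.
- bottle_a: White glue bottle with red pointed nozzle, 62 mm across, 165 mm high, left of the press (bystander). Origin at the centre of its underside.
- bottle_b: The same kind of bottle, right of the press (bystander). Origin at the centre of its underside.
- tray: Empty grey parts tray 120 x 160 x 30 mm, right of the press (bystander). Origin at the centre of its underside.
Things that resemble listed ones, but are neither listed nor needed, are in the scene too. There is more than one size of the glued_lid; the one meant has the size given above.

How it is judged (in metres and radians):
On the way, in this order (a step that is already met when the one before it is completed fails the run):
1. the arm stands with the foot over the glued handle, knob still up (horizontal distance between foot and glued_lid below 0.008 m and value of joint plunger below 0.006 m and velocity of joint swing_arm between -0.05 and 0.05 rad/s), for 0.2 s.
2. the knob is held 20 mm down (16 to 24) on the glued handle for over 2.5 s (value of joint plunger between 0.016 and 0.024 m and horizontal distance between foot and glued_lid below 0.008 m and contact force between foot and glued_lid above 2 N), for 2.5 s.
At the end, for the whole second after the job is handed in: The knob is still held 16 to 24 mm down and at rest, the foot within 8 mm of centre over the glued handle and pressing it with more than 2 N; the lids lie flat in their nests (moved under 12 mm) (all of step 2 and velocity of joint plunger between -0.01 and 0.01 m/s and angle between glued_lid's own z axis and vertical below 0.1 rad and distance of each of glued_lid, bare_lid from where it was at the start of the episode below 0.012 m); the arm keeps its last pose, push and grip.
It fails at once if the knob is pushed down more than 10 mm with the foot not over the glued handle (value of joint plunger above 0.01 m and horizontal distance between foot and glued_lid above 0.012 m).
It fails at once if the knob is pushed to its stop (over 29 mm) (value of joint plunger above 0.029 m).
It fails at once if a lid leaves its nest (distance of any of glued_lid, bare_lid from where it was at the start of the episode above 0.015 m).
It fails at once if a bottle or the tray is disturbed (moved over 30 mm or tipped) (distance of any of bottle_a, bottle_b, tray from where it was at the start of the episode above 0.03 m or angle between any of bottle_a, bottle_b's own z axis and vertical above 0.4 rad).
It also fails if it takes over 42 s, if anything falls off the work surface, if the arm or the gripper's body presses on something with over 40 N, if the wrist force passes 120 N, or if a joint passes its speed limit or range.

## Working session

There is one attempt and no reset: what is moved stays moved. The work goes in short steps, Python scripts to look and compute and a tool call to move; the robot and the scene stay as the last step left them, time stands still between calls to the robot, and variables do not carry over. Pictures are saved under pics/ and viewed, at most 10 in all, crops included, and the job is handed in when it is done.

Besides the shell and the picture viewer there is one more tool, called after "Request:" as name(argument=value, ...) on one line, values as JSON. step_arm: Moves the arm, as the interface text tells. Its arguments: {"type":"object","properties":{"moves":{"type":"array","items":{"type":"object","properties":{"dp":{"type":"array","items":{"type":"number"}},"dr":{"type":"array","items":{"type":"number"}},"fingers":{"type":"number"}}}},"squeeze":{"type":"number"}},"required":["moves"]}

```bash
mkdir -p pics; python3 - <<'E'
from cell import env
import cv2
for n in("top","side"):
    cv2.imwrite(f"pics/{n}0.png",env.read_camera(n)[:,:,::-1])
    print(n,env.camera_model(n))
print(env.get_obs())
E
```

```text
top {'fx': 534.6146284525263, 'fy': 534.6146284525263, 'cx': 280.1513087391143, 'cy': 199.10187180707902, 'R': array([[ 0.03239361, -0.99945912,  0.00566756],
       [-0.97729069, -0.03286219, -0.20933941],
       [ 0.20941243,  0.0012424 , -0.97782662]]), 't': array([-0.08249333,  0.52943866,  1.30670668])}
side {'fx': 405.9755784343945, 'fy': 405.9755784343945, 'cx': 277.0636414397969, 'cy': 206.57291314754852, 'R': array([[ 0.97082692, -0.2388588 ,  0.02101338],
       [-0.13381902, -0.61244051, -0.77910788],
       [ 0.19896622,  0.75356692, -0.62653758]]), 't': array([-0.53950606,  0.13897841,  1.32656879])}
{'time_s': 0.1, 'qpos': array([-68.86314722,  18.43573027,  -4.01545099,  83.16788093,
         1.29529436,  78.54053023,  -3.25837859]), 'joint_velocities': array([ 0.03223219, -0.12717864, -0.05778686, -0.20259465, -0.05060773,
       -0.03626008, -0.00069566]), 'effort': array([-1.62170741e-04, -4.92574060e+01, -4.05708086e-01, -3.13398457e+01,
       -6.40742504e-02,  3.95302288e-02,  9.93659546e-05]), 'tool_pos': array([0.225694  , 0.60903284, 0.22156074]), 'tool_rot': array([-1.79901106e+02,  5.73889489e-03,  1.59674350e+02]), 'force': array([-0.50121731,  0.5127117 , -0.05310072]), 'wrist_torque': array([ 0.00784862, -0.00767622,  0.02793417]), 'grasp_force': 0.0, 'grip_width': 0.08692753388023136}
```

View pics/top0.png

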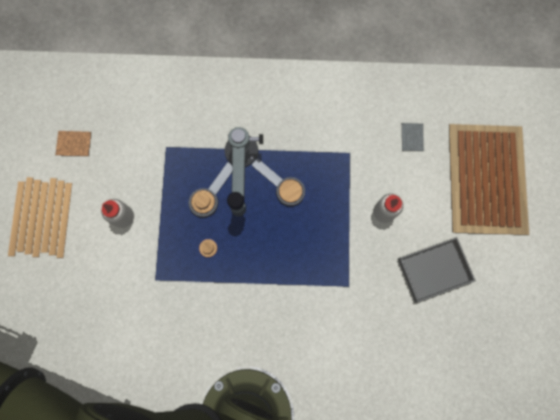

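View pics/side0.png

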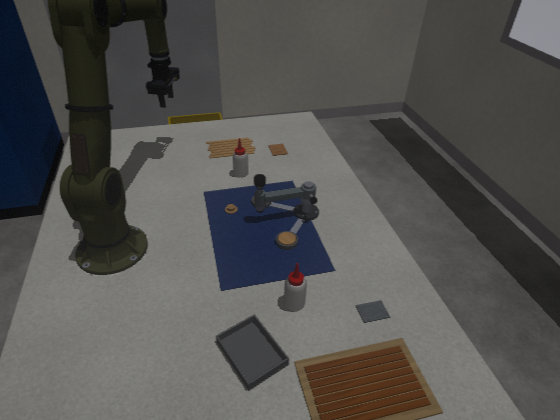

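The top view shows the column at (238,136) and the knob at (236,201). The lid candidates are the left nest (203,201), which seems to have a handle, the right nest (290,190), which looks bare, and a small loose lid on the mat (208,248), the decoy. I'll check with a close crop.

```bash
python3 - <<'E'
import cv2,numpy as np
a=cv2.imread("pics/top0.png")[110:270,170:330]
b=cv2.imread("pics/side0.png")[160:260,210:340]
a=cv2.resize(a,(560,560),interpolation=cv2.INTER_CUBIC)
cv2.imwrite("pics/ca.png",a)
cv2.imwrite("pics/cb.png",cv2.resize(b,None,fx=6,fy=6,interpolation=cv2.INTER_CUBIC))
E
```

```text
(no output)
```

View pics/ca.png

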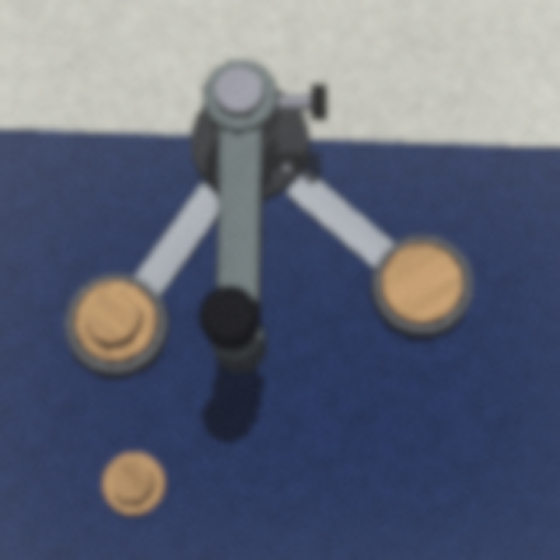

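View pics/cb.png

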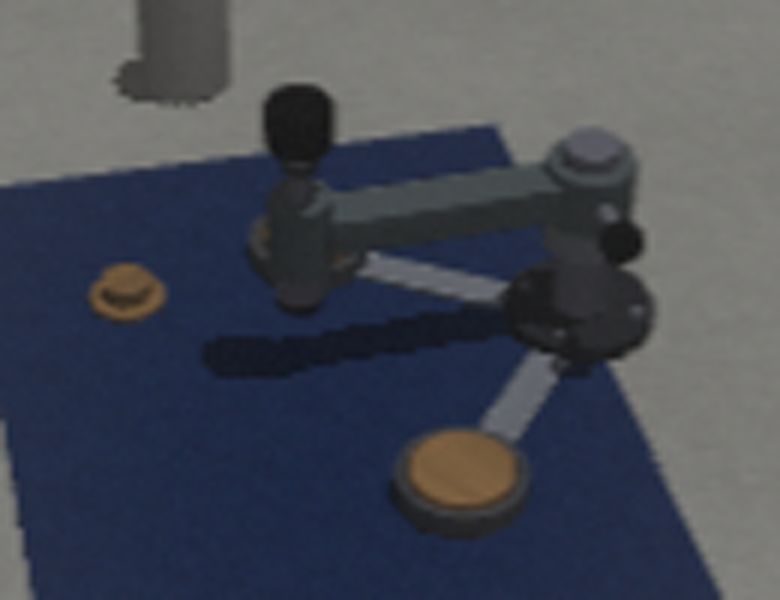

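The crops show the glued lid in the left nest, with its lid centre at crop (116,319) in the top view and a large handle on it. The right nest's lid is bare. The loose lid on the mat at crop (133,483) is too small. The knob top is at crop (230,315) in top and (298,103) in side.

```bash
cat > h.py <<'E'
import numpy as np
from cell import env
def P(n,u,v,z):
    c=env.camera_model(n);d=c['R'].T@np.array([(u-c['cx'])/c['fx'],(v-c['cy'])/c['fy'],1]);o=-c['R'].T@c['t']
    return o+d*(z-o[2])/d[2]
def ray(n,u,v):
    c=env.camera_model(n);d=c['R'].T@np.array([(u-c['cx'])/c['fx'],(v-c['cy'])/c['fy'],1]);return -c['R'].T@c['t'],d/np.linalg.norm(d)
def tri(*r):
    A=0;b=0
    for n,u,v in r:
        o,d=ray(n,u,v);M=np.eye(3)-np.outer(d,d);A=A+M;b=b+M@o
    return np.linalg.solve(A,b)
T=lambda u,v:("top",170+(u+.5)/3.5-.5,110+(v+.5)/3.5-.5)
S=lambda u,v:("side",210+(u+.5)/6-.5,160+(v+.5)/6-.5)
E
python3 - <<'E'
from h import *
print("knob tri",tri(T(230,315),S(298,103)),"z190",P(*T(230,315),.19),P(*S(298,103),.19))
print("col tri",tri(T(239,90),S(590,150)),P(*T(239,90),.13),P(*S(590,150),.13))
c=P(*T(239,90),.13)
l=P(*T(116,319),.02);b=P(*T(422,281),.02); k=P(*T(230,315),.19); h=P(*T(113,316),.036)
bs=P(*S(463,470),.02)
print(l,h,b,bs)
for p in(l,h,b,k):
    d=(p-c)[:2];print(np.linalg.norm(d),np.degrees(np.arctan2(d[1],d[0])))
E
```

```text
knob tri [0.49963216 0.03749245 0.18878625] z190 [0.49851535 0.03742276 0.19      ] [0.5001538  0.03596019 0.19      ]
col tri [0.67491299 0.04477412 0.12572041] [0.67353367 0.04439102 0.13      ] [0.67278131 0.03910891 0.13      ]
[0.52834126 0.13711206 0.02      ] [0.52723345 0.13708508 0.036     ] [ 0.56517788 -0.09057433  0.02      ] [ 0.56571026 -0.09312015  0.02      ]
0.17227312090491861 147.43737341374788
0.17319337381485111 147.64214581467283
0.173079823062032 -128.75894564352663
0.1751569860883592 -177.72000313948448
```

Request:
step_arm(moves=[{"dp": [-30, -29, -6], "dr": [0, 0, 0], "fingers": 0}, {"dp": [-38, -37, -6], "dr": [0, 0, 0], "fingers": 0}, {"dp": [-38, -37, -6], "dr": [0, 0, 0], "fingers": 0}, {"dp": [-38, -37, 0], "dr": [0, 0, 0], "fingers": 0}, {"dp": [-38, -37, 0], "dr": [0, 0, 0], "fingers": 0}])

```text
time_s: 0.72
tool_pos: [0.3355, 0.3785, 0.2403]
tool_rot: [-180.0, -0.0, 159.7]
force: [0.8, 0.3, -0.1]
grip_width: 0.0871
grasp_force: 0.0
```

Request:
step_arm(moves=[{"dp": [-38, -37, 0], "dr": [0, 0, 0], "fingers": 0}, {"dp": [-38, -37, 0], "dr": [0, 0, 0], "fingers": 0}, {"dp": [-38, -37, 0], "dr": [0, 0, 0], "fingers": 0}, {"dp": [-38, -37, 0], "dr": [0, 0, 0], "fingers": 0}, {"dp": [-38, -37, 0], "dr": [0, 0, 0], "fingers": 0}])

```text
time_s: 1.35
tool_pos: [0.4492, 0.1392, 0.2404]
tool_rot: [180.0, -0.0, 159.7]
force: [0.4, -0.1, -0.5]
grip_width: 0.0871
grasp_force: 0.0
```

Request:
step_arm(moves=[{"dp": [-38, -37, 0], "dr": [0, 0, 0], "fingers": 0}, {"dp": [-32, -30, 0], "dr": [0, 0, 0], "fingers": 0}, {"dp": [-12, -11.5, 0], "dr": [0, 0, 0], "fingers": 0}, {"dp": [0, 0, 0], "dr": [0, 0, 0], "fingers": 0}, {"dp": [0, 0, 0], "dr": [0, 0, 0], "fingers": 0}])

```text
time_s: 1.98
tool_pos: [0.4979, 0.0407, 0.2403]
tool_rot: [180.0, -0.1, 159.8]
force: [0.5, -0.3, -0.0]
grip_width: 0.087
grasp_force: 0.0
```

```bash
python3 - <<'E'
from h import *
import cv2
o=env.get_obs();print(o['tool_pos'],o['force'])
b=env.read_camera("side")[130:230,200:330,::-1]
cv2.imwrite("pics/s1.png",cv2.resize(b,None,fx=6,fy=6,interpolation=cv2.INTER_CUBIC))
E
```

```text
[0.49791978 0.04074684 0.24029234] [ 0.49637863 -0.30441752 -0.0253381 ]
```

View pics/s1.png

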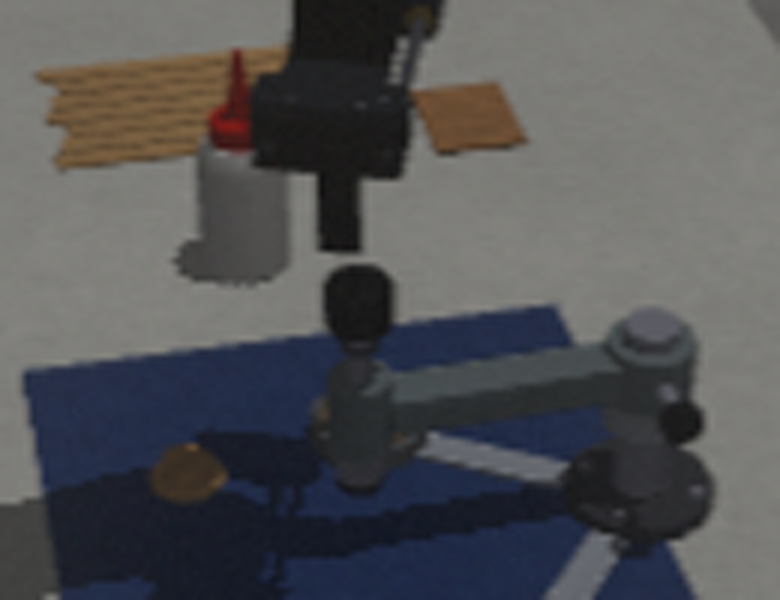

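The gripper hangs above the knob (knob top at crop (358,290)) with its fingers either side. I'll descend and pinch.

Request:
step_arm(moves=[{"dp": [-2, -3, 20], "dr": [0, 0, 0], "fingers": 0}, {"dp": [0, 0, 20], "dr": [0, 0, 0], "fingers": 0}, {"dp": [0, 0, 18], "dr": [0, 0, 0], "fingers": 0}, {"dp": [0, 0, 12], "dr": [0, 0, 0], "fingers": 0}, {"dp": [0, 0, 6], "dr": [0, 0, 0], "fingers": 0}])

```text
time_s: 2.65
tool_pos: [0.4991, 0.0356, 0.1639]
tool_rot: [-180.0, -0.0, 159.7]
force: [-0.5, -0.2, 0.1]
grip_width: 0.0868
grasp_force: 0.0
```

Request:
step_arm(moves=[{"dp": [0, 0, 0], "fingers": 0.3}, {"dp": [0, 0, 0], "fingers": 0.5}, {"dp": [0, 0, 0], "fingers": 0.7}, {"dp": [0, 0, 0], "fingers": 1}, {"dp": [0, 0, 0], "fingers": 1}], squeeze=15)

```text
validation failed for argument at $.mo...
```

Request:
step_arm(moves=[{"dp": [0, 0, 0], "dr": [0, 0, 0], "fingers": 0.3}, {"dp": [0, 0, 0], "dr": [0, 0, 0], "fingers": 0.5}, {"dp": [0, 0, 0], "dr": [0, 0, 0], "fingers": 0.7}, {"dp": [0, 0, 0], "dr": [0, 0, 0], "fingers": 1}, {"dp": [0, 0, 0], "dr": [0, 0, 0], "fingers": 1}], squeeze=15)

```text
time_s: 3.28
tool_pos: [0.4995, 0.0353, 0.1647]
tool_rot: [180.0, 0.0, 159.7]
force: [0.3, 0.2, -0.2]
grip_width: 0.0447
grasp_force: 0.5
```

Request:
step_arm(moves=[{"dp": [0, 0, 0], "dr": [0, 0, 0], "fingers": 1}, {"dp": [0, 0, 0], "dr": [0, 0, 0], "fingers": 1}, {"dp": [0, 0, 0], "dr": [0, 0, 0], "fingers": 1}, {"dp": [0, 0, 0], "dr": [0, 0, 0], "fingers": 1}, {"dp": [0, 0, 0], "dr": [0, 0, 0], "fingers": 1}], squeeze=40)

```text
time_s: 3.9
tool_pos: [0.5001, 0.0358, 0.1648]
tool_rot: [179.9, 0.1, 159.7]
force: [5.2, 3.3, -2.3]
grip_width: 0.0387
grasp_force: 40.0
```

Request:
step_arm(moves=[{"dp": [2.61, 6.63, 0], "dr": [0, 0, 0.0407], "fingers": 1}, {"dp": [2.61, 6.63, 0], "dr": [0, 0, 0.0407], "fingers": 1}, {"dp": [2.61, 6.63, 0], "dr": [0, 0, 0.0407], "fingers": 1}, {"dp": [2.61, 6.63, 0], "dr": [0, 0, 0.0407], "fingers": 1}, {"dp": [0, 0, 0], "dr": [0, 0, 0], "fingers": 1}])

```text
time_s: 4.53
tool_pos: [0.5011, 0.0639, 0.1648]
tool_rot: [180.0, 0.1, 150.4]
force: [4.5, 1.4, -1.0]
grip_width: 0.0388
grasp_force: 40.0
```

Request:
step_arm(moves=[{"dp": [2.61, 6.63, 0], "dr": [0, 0, 0.0407], "fingers": 1}, {"dp": [2.61, 6.63, 0], "dr": [0, 0, 0.0407], "fingers": 1}, {"dp": [2.61, 6.63, 0], "dr": [0, 0, 0.0407], "fingers": 1}, {"dp": [2.61, 6.63, 0], "dr": [0, 0, 0.0407], "fingers": 1}, {"dp": [2.61, 6.63, 0], "dr": [0, 0, 0.0407], "fingers": 1}])

```text
time_s: 5.15
tool_pos: [0.5084, 0.0973, 0.1647]
tool_rot: [-179.9, 0.0, 138.7]
force: [1.7, -1.6, 1.2]
grip_width: 0.039
grasp_force: 40.0
```

Request:
step_arm(moves=[{"dp": [2.61, 6.63, 0], "dr": [0, 0, 0.0407], "fingers": 1}, {"dp": [2.61, 6.63, 0], "dr": [0, 0, 0.0407], "fingers": 1}, {"dp": [2.61, 6.63, 0], "dr": [0, 0, 0.0407], "fingers": 1}, {"dp": [2.61, 6.63, 0], "dr": [0, 0, 0.0407], "fingers": 1}, {"dp": [2.61, 6.63, 0], "dr": [0, 0, 0.0407], "fingers": 1}])

```text
time_s: 5.78
tool_pos: [0.5226, 0.1299, 0.1647]
tool_rot: [-179.9, -0.0, 127.0]
force: [-0.4, -0.5, 1.2]
grip_width: 0.0387
grasp_force: 40.0
```

Request:
step_arm(moves=[{"dp": [2.61, 6.63, 0], "dr": [0, 0, 0.0407], "fingers": 1}, {"dp": [0, 0, 0], "dr": [0, 0, 0], "fingers": 1}, {"dp": [0, 0, 0], "dr": [0, 0, 0], "fingers": 1}, {"dp": [0, 0, 0], "dr": [0, 0, 0], "fingers": 1}, {"dp": [0, 0, 0], "dr": [0, 0, 0], "fingers": 1}])

```text
time_s: 6.4
tool_pos: [0.5269, 0.1369, 0.1647]
tool_rot: [180.0, -0.0, 124.7]
force: [1.5, 2.7, 1.8]
grip_width: 0.0389
grasp_force: 40.0
```

```bash
python3 - <<'E'
from h import *
import cv2
o=env.get_obs();print(o['tool_pos'],o['force'])
b=env.read_camera("side")[150:230,220:330,::-1]
b=cv2.resize(b,None,fx=5,fy=5,interpolation=cv2.INTER_CUBIC)
a=env.read_camera("top")[110:230,170:330,::-1]
a=cv2.resize(a,None,fx=3.5,fy=3.5,interpolation=cv2.INTER_CUBIC)
cv2.imwrite("pics/b2.png",cv2.resize(b,None,fx=1.4,fy=1.4)); cv2.imwrite("pics/a2.png",a)
E
```

```text
[0.52686153 0.13693638 0.1647479 ] [1.48576279 2.68016963 1.79706231]
```

View pics/b2.png

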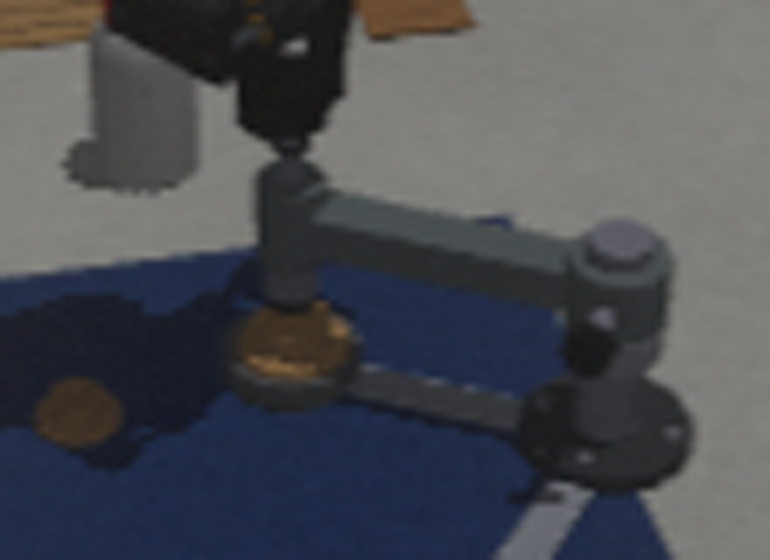

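View pics/a2.png

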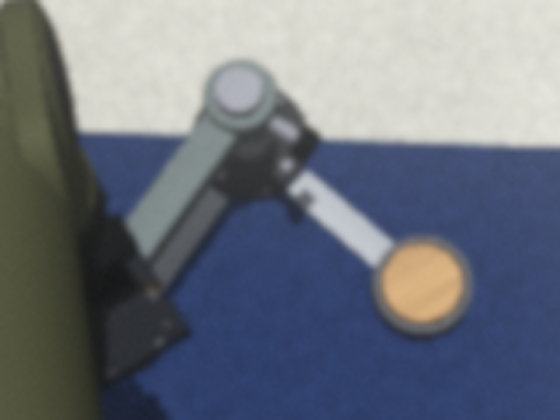

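The side crop shows the foot at about (291,298), straight over the glued handle, with nest columns 230–358. The top view shows the press arm lying parallel to the nest bar. A quick numeric check follows.

```bash
python3 - <<'E'
from h import *
c=env.camera_model("side")
def pr(X):
    q=c['R']@np.array(X)+c['t'];u=c['fx']*q[0]/q[2]+c['cx'];v=c['fy']*q[1]/q[2]+c['cy']
    return round((u-220+.5)*7-.5),round((v-150+.5)*7-.5)
def circ(x,y,z,r):
    P_=np.array([pr([x+r*np.cos(t),y+r*np.sin(t),z]) for t in np.linspace(0,6.28,73)]);return P_.min(0),P_.max(0)
for n,a in dict(nest=(.018,.038),lid=(.020,.03),foot=(.048,.0145),guidetop=(.125,.019),guidebot=(.075,.019)).items():
    print(n,circ(.527,.137,*a))
E
```

```text
nest (array([219, 302]), array([361, 388]))
lid (array([234, 307]), array([346, 376]))
foot (array([262, 283]), array([317, 316]))
guidetop (array([252, 158]), array([326, 200]))
guidebot (array([253, 237]), array([326, 279]))
```

Request:
step_arm(moves=[{"dp": [0, 0, 0], "dr": [0, 0, 0], "fingers": 1}, {"dp": [0, 0, 0], "dr": [0, 0, 0], "fingers": 1}, {"dp": [0, 0, 2], "dr": [0, 0, 0], "fingers": 1}, {"dp": [0, 0, 2], "dr": [0, 0, 0], "fingers": 1}, {"dp": [0, 0, 2], "dr": [0, 0, 0], "fingers": 1}], squeeze=55)

```text
time_s: 7.12
tool_pos: [0.5269, 0.1369, 0.1586]
tool_rot: [180.0, -0.0, 124.7]
force: [-0.1, 2.8, 5.4]
grip_width: 0.0384
grasp_force: 55.0
```

Request:
step_arm(moves=[{"dp": [0, 0, 2], "dr": [0, 0, 0], "fingers": 1}, {"dp": [0, 0, 2], "dr": [0, 0, 0], "fingers": 1}, {"dp": [0, 0, 2], "dr": [0, 0, 0], "fingers": 1}, {"dp": [0, 0, 2], "dr": [0, 0, 0], "fingers": 1}, {"dp": [0, 0, 0], "dr": [0, 0, 0], "fingers": 1}])

```text
time_s: 7.75
tool_pos: [0.5269, 0.1369, 0.1513]
tool_rot: [180.0, -0.0, 124.7]
force: [-2.5, 2.3, 8.8]
grip_width: 0.0387
grasp_force: 55.0
```

Request:
step_arm(moves=[{"dp": [0, 0, 2], "dr": [0, 0, 0], "fingers": 1}, {"dp": [0, 0, 2], "dr": [0, 0, 0], "fingers": 1}, {"dp": [0, 0, 2], "dr": [0, 0, 0], "fingers": 1}, {"dp": [0, 0, 0], "dr": [0, 0, 0], "fingers": 1}, {"dp": [0, 0, 0], "dr": [0, 0, 0], "fingers": 1}])

```text
time_s: 8.38
tool_pos: [0.5269, 0.137, 0.1461]
tool_rot: [180.0, -0.0, 124.7]
force: [-3.8, 1.3, 13.3]
grip_width: 0.0385
grasp_force: 55.0
```

```bash
python3 - <<'E'
from h import *
import cv2
o=env.get_obs();print(o['tool_pos'],o['force'])
b=env.read_camera("side")[150:230,220:330,::-1]
cv2.imwrite("pics/b3.png",cv2.resize(b,None,fx=7,fy=7,interpolation=cv2.INTER_CUBIC))
E
```

```text
[0.52694964 0.13696544 0.1461394 ] [-3.82761166  1.31499433 13.31035774]
```

View pics/b3.png

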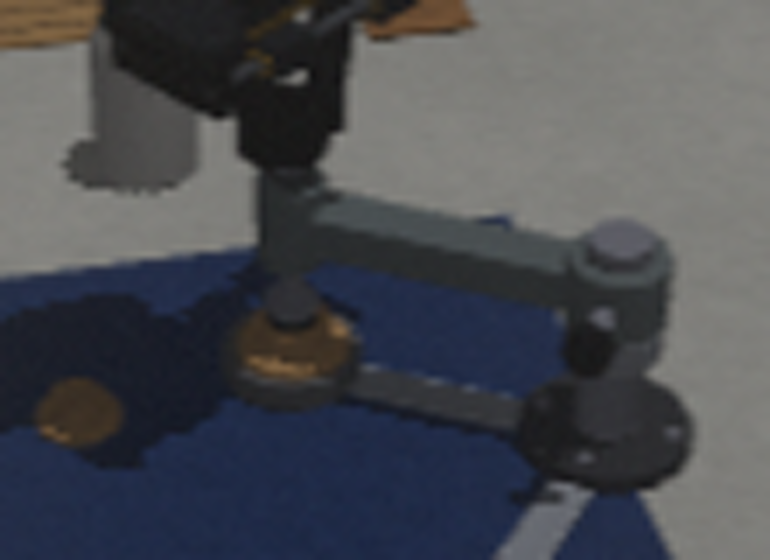

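The foot at (291,305) now stands on the handle. Travel is about 18.6–19 mm at 13.3 N. I'll add 1 mm, then hold.

Request:
step_arm(moves=[{"dp": [0, 0, 1], "dr": [0, 0, 0], "fingers": 1}, {"dp": [0, 0, 0], "dr": [0, 0, 0], "fingers": 1}, {"dp": [0, 0, 0], "dr": [0, 0, 0], "fingers": 1}, {"dp": [0, 0, 0], "dr": [0, 0, 0], "fingers": 1}, {"dp": [0, 0, 0], "dr": [0, 0, 0], "fingers": 1}])

```text
time_s: 9.05
tool_pos: [0.527, 0.1369, 0.1453]
tool_rot: [180.0, -0.0, 124.7]
force: [-3.6, 1.2, 14.3]
grip_width: 0.0384
grasp_force: 55.0
```

Request:
step_arm(moves=[{"dp": [0, 0, 0], "dr": [0, 0, 0], "fingers": 1}, {"dp": [0, 0, 0], "dr": [0, 0, 0], "fingers": 1}, {"dp": [0, 0, 0], "dr": [0, 0, 0], "fingers": 1}, {"dp": [0, 0, 0], "dr": [0, 0, 0], "fingers": 1}, {"dp": [0, 0, 0], "dr": [0, 0, 0], "fingers": 1}])

```text
time_s: 9.68
tool_pos: [0.527, 0.1369, 0.1453]
tool_rot: [180.0, -0.0, 124.7]
force: [-3.5, 1.5, 13.9]
grip_width: 0.0389
grasp_force: 55.0
```

Request:
step_arm(moves=[{"dp": [0, 0, 0], "dr": [0, 0, 0], "fingers": 1}, {"dp": [0, 0, 0], "dr": [0, 0, 0], "fingers": 1}, {"dp": [0, 0, 0], "dr": [0, 0, 0], "fingers": 1}, {"dp": [0, 0, 0], "dr": [0, 0, 0], "fingers": 1}, {"dp": [0, 0, 0], "dr": [0, 0, 0], "fingers": 1}])

```text
time_s: 10.3
tool_pos: [0.5269, 0.137, 0.1453]
tool_rot: [180.0, -0.0, 124.7]
force: [-4.7, 1.4, 14.6]
grip_width: 0.0387
grasp_force: 55.0
```

Request:
step_arm(moves=[{"dp": [0, 0, 0], "dr": [0, 0, 0], "fingers": 1}, {"dp": [0, 0, 0], "dr": [0, 0, 0], "fingers": 1}, {"dp": [0, 0, 0], "dr": [0, 0, 0], "fingers": 1}, {"dp": [0, 0, 0], "dr": [0, 0, 0], "fingers": 1}, {"dp": [0, 0, 0], "dr": [0, 0, 0], "fingers": 1}])

```text
time_s: 10.92
tool_pos: [0.5269, 0.1369, 0.1452]
tool_rot: [180.0, -0.0, 124.7]
force: [-4.9, 1.3, 14.1]
grip_width: 0.0385
grasp_force: 55.0
```

Request:
step_arm(moves=[{"dp": [0, 0, 0], "dr": [0, 0, 0], "fingers": 1}, {"dp": [0, 0, 0], "dr": [0, 0, 0], "fingers": 1}, {"dp": [0, 0, 0], "dr": [0, 0, 0], "fingers": 1}, {"dp": [0, 0, 0], "dr": [0, 0, 0], "fingers": 1}, {"dp": [0, 0, 0], "dr": [0, 0, 0], "fingers": 1}])

```text
time_s: 11.55
tool_pos: [0.527, 0.1369, 0.1453]
tool_rot: [180.0, -0.0, 124.7]
force: [-4.1, 1.6, 13.7]
grip_width: 0.0386
grasp_force: 55.0
```

Request:
step_arm(moves=[{"dp": [0, 0, 0], "dr": [0, 0, 0], "fingers": 1}, {"dp": [0, 0, 0], "dr": [0, 0, 0], "fingers": 1}, {"dp": [0, 0, 0], "dr": [0, 0, 0], "fingers": 1}, {"dp": [0, 0, 0], "dr": [0, 0, 0], "fingers": 1}, {"dp": [0, 0, 0], "dr": [0, 0, 0], "fingers": 1}])

```text
time_s: 12.18
tool_pos: [0.5269, 0.137, 0.1453]
tool_rot: [180.0, -0.0, 124.7]
force: [-3.6, 1.1, 14.0]
grip_width: 0.0386
grasp_force: 55.0
```

Request:
step_arm(moves=[{"dp": [0, 0, 0], "dr": [0, 0, 0], "fingers": 1}, {"dp": [0, 0, 0], "dr": [0, 0, 0], "fingers": 1}, {"dp": [0, 0, 0], "dr": [0, 0, 0], "fingers": 1}, {"dp": [0, 0, 0], "dr": [0, 0, 0], "fingers": 1}, {"dp": [0, 0, 0], "dr": [0, 0, 0], "fingers": 1}])

```text
time_s: 12.8
tool_pos: [0.5269, 0.1369, 0.1453]
tool_rot: [180.0, -0.0, 124.7]
force: [-3.9, 2.0, 13.9]
grip_width: 0.0387
grasp_force: 55.0
```

The hold has been steady at about 14 N and 19.5–20 mm for over 3.5 s, so I'm handing in.

```bash
python3 -c "
from cell import env
print(env.sign_off())"
```

```text
the job is handed in; nothing more can be done
None
```

I swung the foot over the glued handle in the left nest, pushed the knob down about 20 mm (14 N), held it steadily for over 3.5 s, and handed in while still holding; sign-off gave no verdict.

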